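# Valve-core tin through the spring flap

## Task

Put the little grey tin away in the bench drop box without grasping it or picking it up: with one finger push the spring flap open and hold it, and with the other finger slide the tin along its lane and through the opening, so that it drops into the clear bin behind. Do not use the tin to push the flap, and leave the tools and other things around it where they are. Finish with the flap swung shut again behind the tin.

Things in the scene. Friction and masses are not known exactly. Their poses are not given: they have to be found in the camera images.
- dropbox: Drop box fixed to the table. Origin on the table top below the middle of the doorway; its +x points the way the tin is pushed (through the doorway into the bin), y left of that, z up. Lengths below are in this frame. Pine deck: x -120 to +8 mm, y -84 to +62 mm, top at z = 60 mm. Everything is open at the top.
- lane (a point): Point on the deck top on the lane's centre line (x -60, y -22, z 60 mm of the drop box). The lane runs along x, 44 mm wide (clear) between two lips 4 mm thick and 5 mm high, from x = -118 to -8 mm.
- doorway (a point): Middle of the doorway at deck height (x 0, y 0, z 60 mm of the drop box). It is the plane x = 0 between two steel posts of 8 mm diameter, tops 108 mm above the table, at y = +51 mm (hinge side) and y = -54 mm.
- bin (a point): Middle of the bin's floor (x 82, y 0, z 4 mm of the drop box). At x = +8 mm the deck ends and drops straight to this floor; inside, the bin spans x 8 to 155 mm and y -62 to +62 mm; clear walls up to z = 104 mm.
- flap (a joint): Flap angle in rad: 0 shut (in the plane x = 0), grows as it swings into the bin, stop at 1.5. Aluminium sheet 3 mm thick on an upright hinge at x 0, y +48 mm; it reaches 96 mm from there towards -y and stands from z = 66 to 104 mm. A spring shuts it when let go: 0.06 N m when shut, rising to 0.15 N m at 1.5 rad. At 1.1 rad or more it is clear of the lane.
- flap_edge (a point): Middle of the flap's free upright edge, 96 mm from the hinge axis, 85 mm above the table.
- tin_c (a point): Centre of the little grey plastic tin, a block 36 mm (its x, along the lane) by 40 mm (its y) by 24 mm high, about 40 g, with a thin dark seam around it. It stands in the lane on the deck, in front of the flap, with its axes nearly along those of the drop box.
- bearing: Bystander, not to be disturbed: small steel ring bearing, 26 mm across, 8 mm high, lying on the loading deck beside the lane, on the side away from the hinge. Origin at its underside.
- wrench: Bystander, not to be disturbed: chrome wrench about 160 mm long lying on the table. Origin at its underside.
- scraper: Bystander, not to be disturbed: stainless scraper about 190 mm long lying on the table. Origin at its underside.
- tyre_lever: Bystander, not to be disturbed: orange tyre lever about 120 mm long lying on the table. Origin at its underside.
- gauge: Bystander, not to be disturbed: round silver pressure gauge, 52 mm across, 24 mm high, lying on the table. Origin at its underside.
- sealant: Bystander, not to be disturbed: upright white bottle, 48 mm across, 130 mm high. Origin at its underside.
- jar: Bystander, not to be disturbed: round grey plastic can, 66 mm across, 75 mm high. Origin at its underside.
Mind the look-alikes: they are no part of the job. Of the things shaped like the part that bears tin_c, the grey one is meant.

How it is judged:
By the outcome, as a careful person would: the job done as asked, in the order asked, and still so for the second after the job is handed in, with the robot touching nothing.
It also fails if it takes over 34 s, if anything falls off the work surface, if the arm or the gripper's body presses on something with over 40 N, if the wrist force passes 120 N, or if a joint passes its speed limit or range.

## Robot

A 6-joint arm with a two-finger parallel gripper is mounted at the origin on the work surface. World frame = base frame: x ahead of the robot, y to its left, z up, the work surface at z = 0. Lengths are in m, angles in degrees, forces in N, time in s.
With the tool pointing down it reaches from about 0.275 to 1 m from the base axis. Payload 8.4 kg.
Tool frame: the origin (TCP) lies at the very end of the fingers, on their centre line; the grasp point (between the pads) lies arm.tcp_to_grasp behind it (arm.tcp_to_grasp is the distance from the TCP to the grasp point, in m); z points along the fingers, y is the line along which they close (so a half turn about z gives the same grasp; the last joint's range is limited). The gripper opens to 85 mm and grips with 20 to 120 N. Pads are 22 mm wide; open, the fingers measure 114 mm over their backs; the gripper's body (76 mm by 85 mm) begins 54 mm behind the grasp point. The pads swing forward as they close: fully open they stand 13 mm farther back than shut.
Start: joints at [74.232, 20.225, 93.587, -0, 66.188, -0.138], TCP at [0.168, 0.602, 0.231] pointing down, gripper open.
Joint ranges: [-150.9, 150.9], [-52.94, 120.26], [3.33, 152.33], [-74.26, 254.26], [0, 154.13], [-172.89, 172.89]. Speed limits (degrees/s): [127.2, 127.2, 159.86, 180, 180, 180].

## Interface

Orientations are given as [roll, pitch, yaw] about the fixed x, y, z axes, in that order (R = Rz(yaw) Ry(pitch) Rx(roll)).
In Python, from station import arm gives the robot as it stands. The module is installed in compiled form; this text tells all that it offers.
- The arm moves only by the tool carry_out, never from a script. Its argument "plan" is a list of rows, each a list of 7 numbers: the finger opening in cm, from 0 to 8.54, then the shift along the tool's x, y, z in cm, then the turn, a rotation vector about the tool's x, y, z in rad. A call has 1 to 20 rows; each row shifts and turns the commanded pose from where the row before left it, along the tool's axes as they then stand; what a row does not reach is not made up. A row lasts 1/12 s, in which the tool goes at most 41.7 mm and 7.16 degrees, less where a joint would pass 70% of its speed; a pose out of reach is approached as far as the arm can. A call with a gripper value outside its range is refused whole. The fingers move at their own pace and stop on an object; "squeeze" is the grip in N (left out, the last holds). Time passes only in rows, so rows that do not move let the fingers close. It gives the time, the measured TCP pose, the force, the opening and the grip force at its end, in the units of the state.
- arm.state(): the state, without advancing time (a new reading comes with each control period).
- arm.read_camera(name): name is "scene" or "top" or "wrist"; returns a dict with "frame" (384x512x3 uint8, red, green, blue), "vertical_fov" (degrees; the focal length in pixels is half the picture's height over the tangent of half this angle, whatever the lens; pixels are square), "cx", "cy" (the principal point, pixels), "R" (3x3) and "t" (3): a world point X has camera coordinates R X + t. Camera axes: x right, y down, z forward; pixel columns grow to the right and rows downward; lengths in m; the calibration is good to about 2 mm. A picture is of the moment at which its call begins. There is no depth.
- arm.sign_off(): hands the job in; it is judged then, once.
The state is a dict: "time": time; "qpos": joint angles; "qvel": joint speeds; "joint_efforts": joint torques, N m; "ee_pos": TCP position; "ee_rot": TCP orientation; "wrist_force": force on the tool from outside, world axes, zero at the start; "ft_torque": the same for the moment, N m; "finger_gap": finger opening in m; "grasp_force": force on a finger pad.
Only numpy, scipy, OpenCV 4.12 (cv2) and the standard library are available. Lean on these libraries where they do the work, as an engineer would, in place of code of your own. Each camera call takes 0.05 s, during which the arm holds its last target. There are 200 camera calls.

## Working session

There is one attempt and no reset: what is moved stays moved. The work goes in short steps, Python scripts to look and compute and a tool call to move; the robot and the scene stay as the last step left them, time stands still between calls to the robot, and variables do not carry over. Pictures are saved under pics/ and viewed, at most 10 in all, crops included, and the job is handed in when it is done.

Besides the shell and the picture viewer there is one more tool, called after "Request:" by a JSON object that holds its "method" and its "body", one argument or row to a line. carry_out: Moves the arm, as the interface text tells. Its arguments: {"type":"object","properties":{"plan":{"type":"array","items":{"type":"array","items":{"type":"number"}}},"squeeze":{"type":"number"}},"required":["plan"]}

```bash
mkdir -p pics; ls; python3 - <<'E'
from station import arm
import cv2, numpy as np
print(arm.state()); print(arm.tcp_to_grasp)
for n in ("scene","top"):
    c=arm.read_camera(n); cv2.imwrite(f"pics/{n}0.png",cv2.cvtColor(c["frame"],cv2.COLOR_RGB2BGR))
    print(n,c["vertical_fov"],c["cx"],c["cy"],np.round(c["R"],4).tolist(),np.round(c["t"],4).tolist())
E
```

```text
pics
{'time': 0.0, 'qpos': array([ 7.42313654e+01,  2.02628925e+01,  9.36303493e+01,  2.03933127e-03,
        6.61879198e+01, -1.37358051e-01]), 'qvel': array([-0.08095159,  0.00941808, -0.0966214 ,  0.07835873, -0.04377614,
       -0.00867804]), 'joint_efforts': array([ 1.24047103e-03, -6.05253625e+01, -3.42063510e+01,  1.20326531e-04,
        9.25629458e-03,  1.31503273e-05]), 'ee_pos': array([0.16825804, 0.60141693, 0.23054775]), 'ee_rot': array([-1.79918843e+02, -2.05913114e-03,  1.64367897e+02]), 'wrist_force': array([-0.12696962, -0.15655857,  0.09273952]), 'ft_torque': array([-0.00150441,  0.01943144, -0.02061427]), 'grasp_force': 0.0, 'finger_gap': 0.0852668298460757}
0.0187
scene 51.62158345621313 253.0075059529805 190.34829134155652 [[0.2675, 0.9635, -0.0101], [0.5533, -0.1622, -0.817], [-0.7888, 0.213, -0.5765]] [-0.1914, -0.2415, 1.4416]
top 46.970867702043634 257.4804002196872 195.298335575962 [[-0.1652, -0.9863, 0.0012], [-0.9569, 0.16, -0.2423], [0.2388, -0.0411, -0.9702]] [0.1093, 0.5819, 0.8154]
```

View pics/scene0.png

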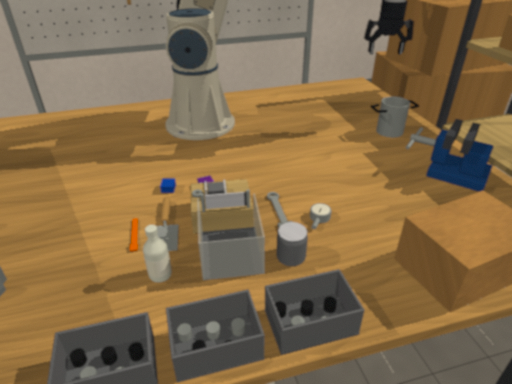

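View pics/top0.png

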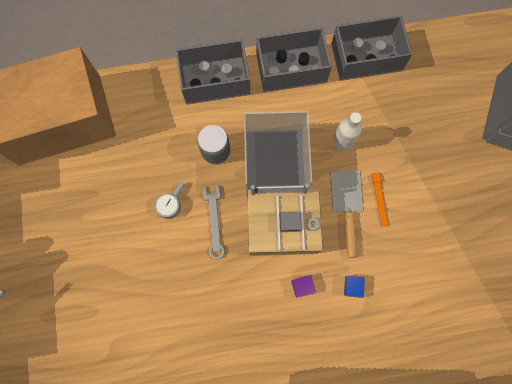

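The top view shows the deck at about (285,222), with the grey tin in the lane at (290,222), the bearing at (314,224), the flap along row ~190 and the bin behind at (278,155). Look-alike blocks are purple (304,286) and blue (355,287), both on the table. The grey one in the lane is the tin, and I'll check it in a close crop.

```bash
cat > h.py <<'E'
import numpy as np, cv2
from station import arm
def K(c):
    f=c["frame"].shape[0]/2/np.tan(np.radians(c["vertical_fov"])/2)
    return f
def ray(c,u,v,z):
    R=np.array(c["R"]);t=np.array(c["t"]);f=K(c)
    d=R.T@np.array([(u-c["cx"])/f,(v-c["cy"])/f,1]);o=-R.T@t
    return o+d*(z-o[2])/d[2]
def proj(c,X):
    p=np.array(c["R"])@np.array(X)+np.array(c["t"]);f=K(c)
    return np.array([c["cx"]+f*p[0]/p[2],c["cy"]+f*p[1]/p[2]])
def save(c,name,box=None,s=1):
    im=cv2.cvtColor(c["frame"],cv2.COLOR_RGB2BGR)
    if box: im=im[box[1]:box[3],box[0]:box[2]]
    cv2.imwrite("pics/"+name,cv2.resize(im,None,fx=s,fy=s,interpolation=cv2.INTER_CUBIC))
E
python3 - <<'E'
from h import *
c=arm.read_camera("top"); save(c,"crop1.png",(235,105,335,265),3.7)
for n,u,v,z in [("tin",291,222,.084),("deckBL",250,253,.06),("deckBR",321,251,.06),("deckTL",249,194,.06),("binTL",245,114,.104),("binTR",309,114,.104)]: print(n,ray(c,u,v,z).round(4))
E
```

```text
tin [ 0.5252 -0.0433  0.084 ]
deckBL [0.4817 0.0452 0.06  ]
deckBR [ 0.4625 -0.0936  0.06  ]
deckTL [0.6003 0.0279 0.06  ]
binTL [0.7554 0.0101 0.104 ]
binTR [ 0.7341 -0.1177  0.104 ]
```

View pics/crop1.png

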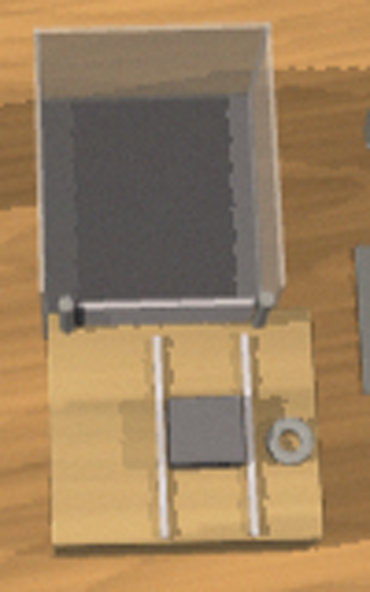

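The crop shows the grey tin with its seam at crop (205,430) → full (290.4,221), between the white lips. The bearing is at full (313.6,224), and the post tops are at full (252.8,186.4) and (306.9,185.5). I'll fit the box pose from the known points.

```bash
cat >> h.py <<'E'
def box2w(p,b): # p mm in box, b=(x,y,yaw) m
    c,s=np.cos(b[2]),np.sin(b[2]); p=np.array(p,float)/1000
    return np.array([b[0]+c*p[0]-s*p[1],b[1]+s*p[0]+c*p[1],p[2]])
def w2box(X,b):
    c,s=np.cos(b[2]),np.sin(b[2]);d=np.array(X[:2])-b[:2]
    return np.array([c*d[0]+s*d[1],-s*d[0]+c*d[1],X[2]])*1000
E
python3 - <<'E'
from h import *
from scipy.optimize import least_squares
c=arm.read_camera("top")
P=[((0,51,108),(66,299)),((0,-54,108),(266,297)),((-118,2,65),(165,537)),((-8,2,65),(157,337)),((-118,-46,65),(255,534)),((-8,-46,65),(245,337)),((-120,62,60),(54,541)),((-120,-84,60),(321,541))]
q=lambda p:(p[0]/3.7+235-.36,p[1]/3.7+105-.36)
r=lambda b:np.concatenate([proj(c,box2w(a,b))-q(p) for a,p in P])
s=least_squares(r,[.6,-.03,-.15]);b=s.x
print(b,np.degrees(b[2]),s.fun.reshape(-1,2).round(2).tolist())
for n,p,z in [("tin c",(205,430),.084),("TL",(169,397),.084),("TR",(243,397),.084),("BL",(171,464),.084),("BR",(244,464),.084),("bearing",(291,441),.068)]:
    print(n,w2box(ray(c,*q(p),z),b).round(1))
st=arm.state()
print(arm.read_camera("wrist")["t"])
w=arm.read_camera("wrist");R=np.array(w["R"])
from scipy.spatial.transform import Rotation as Ro
T=Ro.from_euler("xyz",st["ee_rot"],degrees=True).as_matrix()
print("cam in tool",T.T@(-R.T@w["t"]-st["ee_pos"]),"axes",(T.T@R.T).round(3).tolist(),w["vertical_fov"])
print("tool axes world",T.round(3).tolist())
E
```

```text
[ 0.5947218  -0.03106665 -0.14962999] -8.573166733763582 [[0.27, 0.76], [0.53, 0.46], [-0.49, -0.16], [0.15, -0.49], [-0.37, 0.25], [0.08, -0.86], [-1.01, 0.57], [0.83, -0.63]]
tin c [-64.6 -20.6  84. ]
TL [-46.6  -2.2  84. ]
TR [-47.2 -41.4  84. ]
BL [-82.4  -2.2  84. ]
BR [-83.1 -40.5  84. ]
bearing [-68.4 -67.8  68. ]
[-0.62487689 -0.03955874  0.3800575 ]
cam in tool [ 0.07508524  0.00023736 -0.14366325] axes [[0.0, -0.955, -0.296], [1.0, 0.0, 0.001], [-0.001, -0.296, 0.955]] 64.3572820157963
tool axes world [[-0.963, 0.269, -0.0], [0.269, 0.963, -0.001], [-0.0, -0.001, -1.0]]
```

The box pose fits: origin (0.595, −0.031), yaw −8.6°. The measured tin is 36×39 mm and centred at box (−64.6, −21), so it sits in the lane and matches the description. 

Plan:
- Set the tool y axis about 25° off the box x axis.
- The far finger pushes the flap near the hinge while the near finger goes behind the tin.

Next I compute the approach.

```bash
cat >> h.py <<'E'
from scipy.spatial.transform import Rotation as Ro
B=np.array([0.5947,-0.0311,-0.1496])
def report():
    s=arm.state();T=Ro.from_euler("xyz",s["ee_rot"],degrees=True).as_matrix()
    phi=np.degrees(np.arctan2(T[1,1],T[0,1])-B[2]);print("t",s["time"],"box",w2box(s["ee_pos"],B).round(1),"phi",phi.round(2),"gap",round(s["finger_gap"]*1000,1),"F",s["wrist_force"].round(1));return s,T,phi
def togo(xy,z,phi): # box mm target -> shift in tool axes cm, turn rad about tool z
    s,T,p=report();d=box2w((*xy,z),B)-s["ee_pos"]
    print("shift cm",(T.T@d*100).round(2),"turn z rad",np.radians(p-phi).round(3))
E
python3 - <<'E'
from h import *
togo((-63,7),150,25)
c=arm.read_camera("wrist");save(c,"wrist0.png")
for z in (0,-.013):
  for y in (.0425,.057): print(z,y,[proj(c,arm.state()["ee_pos"]+Ro.from_euler("xyz",arm.state()["ee_rot"],degrees=True).as_matrix()@np.array([x,y,z])).round(0).tolist() for x in(-.011,.011)])
E
```

```text
t 0.3 box [-515.9  562.3  231. ] phi 82.94 gap 85.5 F [ 0.  -0.2 -0.1]
shift cm [-51.77 -49.53   8.13] turn z rad 1.011
0 0.0425 [[338.0, 265.0], [341.0, 227.0]]
0 0.057 [[365.0, 265.0], [369.0, 228.0]]
-0.013 0.0425 [[344.0, 279.0], [348.0, 239.0]]
-0.013 0.057 [[374.0, 279.0], [379.0, 239.0]]
```

View pics/wrist0.png

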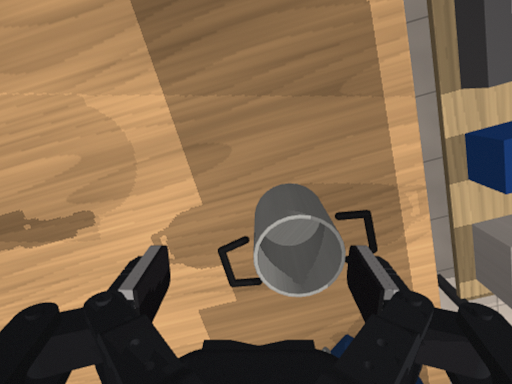

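The wrist view shows the right fingertip's inner corner at about (348,247). That matches a tip about 13 mm behind the TCP when open, so tip z = TCP z + 13 mm. Moving to hover.

Request:
{"method": "carry_out", "body": {
  "plan": [
    [8.54,-2.88,-2.75,0,0,0,0],
    [8.54,-2.88,-2.75,0,0,0,0],
    [8.54,-2.88,-2.75,0,0,0,0],
    [8.54,-2.88,-2.75,0,0,0,0],
    [8.54,-2.88,-2.75,0,0,0,0],
    [8.54,-2.88,-2.75,0,0,0,0],
    [8.54,-2.88,-2.75,0,0,0,0],
    [8.54,-2.88,-2.75,0,0,0,0],
    [8.54,-2.88,-2.75,0,0,0,0],
    [8.54,-2.88,-2.75,0,0,0,0],
    [8.54,-2.88,-2.75,0,0,0,0],
    [8.54,-2.88,-2.75,0,0,0,0],
    [8.54,-2.88,-2.75,0,0,0,0],
    [8.54,-2.88,-2.75,0,0,0,0],
    [8.54,-2.88,-2.75,0,0,0,0],
    [8.54,-2.88,-2.75,0,0,0,0],
    [8.54,-2.88,-2.75,0,0,0,0],
    [8.54,-2.88,-2.75,0,0,0,0]
  ]
}}

```text
time: 1.85
ee_pos: [0.535, -0.0165, 0.2315]
ee_rot: [180.0, 0.0, 164.4]
wrist_force: [1.5, 0.6, 0.2]
finger_gap: 0.0855
grasp_force: 0.0
```

Request:
{"method": "carry_out", "body": {
  "plan": [
    [8.54,0,0,0.9,0,0,0.112],
    [8.54,0,0,0.9,0,0,0.112],
    [8.54,0,0,0.9,0,0,0.112],
    [8.54,0,0,0.9,0,0,0.112],
    [8.54,0,0,0.9,0,0,0.112],
    [8.54,0,0,0.9,0,0,0.112],
    [8.54,0,0,0.9,0,0,0.112],
    [8.54,0,0,0.9,0,0,0.112],
    [8.54,0,0,0.9,0,0,0.112],
    [8.54,0,0,0,0,0,0]
  ]
}}

```text
time: 2.68
ee_pos: [0.5332, -0.0145, 0.1488]
ee_rot: [-179.9, -0.0, 106.3]
wrist_force: [0.2, 0.2, -0.6]
finger_gap: 0.0854
grasp_force: 0.0
```

```bash
python3 - <<'E'
from h import *
togo((-63,7),61,25)
c=arm.read_camera("wrist");save(c,"wrist1.png",s=1.5)
for n,p in [("tin rear L",(-82.6,-2,84)),("tin rear R",(-82.6,-41,84)),("hinge post",(0,51,108)),("post2",(0,-54,108))]: print(n,(proj(c,box2w(p,B))*1.5).round(0))
E
```

```text
t 2.6833 box [-63.3   7.3 148.8] phi 24.9 gap 85.4 F [ 0.2  0.2 -0.6]
shift cm [-0.05  0.03  8.78] turn z rad -0.002
tin rear L [342. 309.]
tin rear R [311. 374.]
hinge post [564. 299.]
post2 [451. 484.]
```

View pics/wrist1.png

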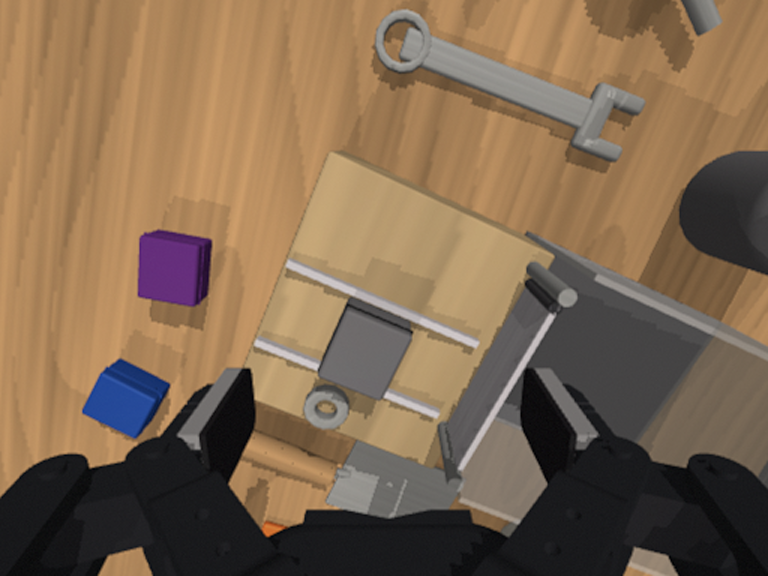

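The wrist view agrees with the post (567,297). The tin's top corners are at about (354,303), (412,333), (382,397) and (321,364). I'll cast these for a second measurement.

```bash
python3 - <<'E'
from h import *
c=arm.read_camera("wrist")
for n,p,z in [("tinRL",(354,306),.084),("tinFL",(411,334),.084),("tinFR",(381,397),.084),("tinRR",(321,364),.084),("lipL rear",(288,265),.065),("lipL front",(478,343),.065),("lipR front",(437,413),.065),("deck rearL",(334,153),.06),("post",(567,298),.108)]:
    print(n,w2box(ray(c,p[0]/1.5-.2,p[1]/1.5-.2,z),B).round(1))
E
```

```text
tinRL [-77.4   1.5  84. ]
tinFL [-46.    0.2  84. ]
tinFR [-44.5 -38.1  84. ]
tinRR [-79.8 -34.   84. ]
lipL rear [-115.7    0.7   65. ]
lipL front [-6.4  4.1 65. ]
lipR front [ -6.7 -44.1  65. ]
deck rearL [-116.7   61.3   60. ]
post [  1.3  52.2 108. ]
```

The second measurement agrees with the first to about 2 mm. Descending: the near finger goes behind the tin and the far finger goes in front of the flap.

Request:
{"method": "carry_out", "body": {
  "plan": [
    [8.54,0,0,1.8,0,0,0],
    [8.54,0,0,1.8,0,0,0],
    [8.54,0,0,1.8,0,0,0],
    [8.54,0,0,1.8,0,0,0],
    [8.54,0,0,1.0,0,0,0],
    [8.54,0,0,0.5,0,0,0],
    [8.54,0,0,0,0,0,0]
  ]
}}

```text
time: 3.37
ee_pos: [0.534, -0.0145, 0.0629]
ee_rot: [-179.9, -0.0, 106.7]
wrist_force: [-0.4, -0.1, 0.5]
finger_gap: 0.0855
grasp_force: 0.0
```

```bash
python3 - <<'E'
from h import *
report()
c=arm.read_camera("scene");s=arm.read_camera("top")
a=cv2.resize(c["frame"][150:290,170:300],None,fx=4,fy=4,interpolation=2);b=cv2.resize(s["frame"][150:290,220:350],None,fx=2,fy=2,interpolation=2)
im=np.zeros((560,780,3),np.uint8);im[:,:520]=a;im[:280,520:]=b
cv2.imwrite("pics/low.png",im[:,:,::-1])
E
```

```text
t 3.3667 box [-62.5   7.4  62.9] phi 25.27 gap 85.5 F [-0.4 -0.1  0.5]
```

View pics/low.png

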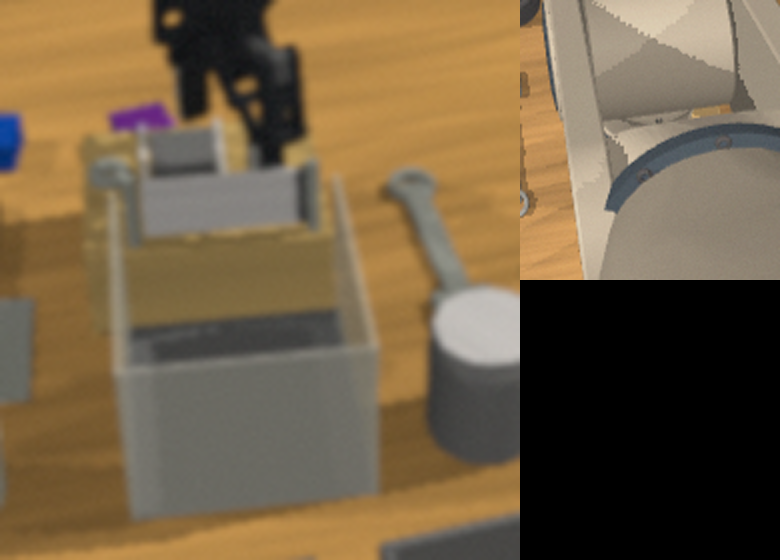

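The scene view shows the far finger in front of the flap on the hinge side at crop (265,150), clear of the post, and the near finger behind the tin. Now I push along box +x.

Request:
{"method": "carry_out", "body": {
  "plan": [
    [8.54,-0.13,0.27,0,0,0,0],
    [8.54,-0.13,0.27,0,0,0,0],
    [8.54,-0.13,0.27,0,0,0,0],
    [8.54,-0.13,0.27,0,0,0,0],
    [8.54,-0.13,0.27,0,0,0,0],
    [8.54,-0.13,0.27,0,0,0,0],
    [8.54,-0.13,0.27,0,0,0,0]
  ]
}}

```text
time: 4.05
ee_pos: [0.5535, -0.0176, 0.0628]
ee_rot: [-179.8, -0.1, 106.6]
wrist_force: [-9.7, 1.0, 2.9]
finger_gap: 0.0856
grasp_force: 4.0
```

```bash
python3 -c "
from h import *
report()"
```

```text
t 4.05 box [-42.8   7.2  62.8] phi 25.21 gap 85.6 F [-9.7  1.   2.9]
```

Request:
{"method": "carry_out", "body": {
  "plan": [
    [8.54,-0.13,0.27,0,0,0,0],
    [8.54,-0.13,0.27,0,0,0,0],
    [8.54,-0.13,0.27,0,0,0,0],
    [8.54,-0.13,0.27,0,0,0,0],
    [8.54,-0.13,0.27,0,0,0,0],
    [8.54,-0.13,0.27,0,0,0,0]
  ]
}}

```text
time: 4.55
ee_pos: [0.5709, -0.021, 0.0624]
ee_rot: [-179.8, -0.0, 106.6]
wrist_force: [-6.8, -1.8, 0.1]
finger_gap: 0.085
grasp_force: 2.7
```

```bash
python3 - <<'E'
from h import *
report()
c=arm.read_camera("scene");save(c,"mid.png",(170,150,300,290),4)
for t in (1.0,1.2,1.4): print(t,((proj(c,box2w((96*np.sin(t),48-96*np.cos(t),104),B))-[170,150])*4).round(0))
E
```

```text
t 4.55 box [-25.1   6.4  62.4] phi 25.2 gap 85.0 F [-6.8 -1.8  0.1]
1.0 [223. 264.]
1.2 [257. 271.]
1.4 [293. 274.]
```

View pics/mid.png

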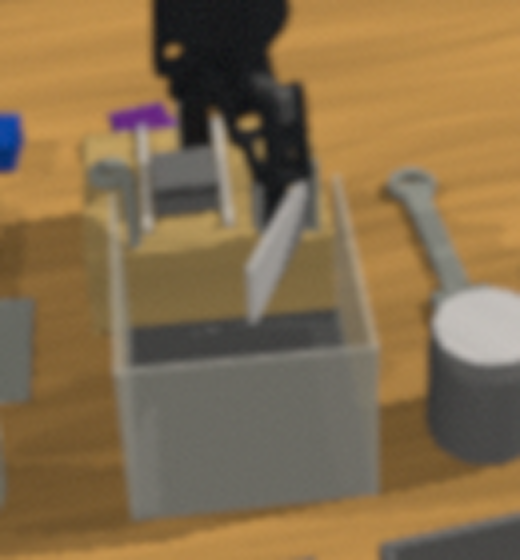

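The flap's free edge is at crop (255,265), which is about 1.17 rad and clear of the lane. The finger holds it, the tin's front is still short of the doorway, and nothing else has moved. I continue sliding the tin.

Request:
{"method": "carry_out", "body": {
  "plan": [
    [8.54,-0.17,0.34,0,0,0,0.007],
    [8.54,-0.17,0.34,0,0,0,0.007],
    [8.54,-0.17,0.34,0,0,0,0.007],
    [8.54,-0.17,0.34,0,0,0,0.007],
    [8.54,-0.17,0.34,0,0,0,0.007],
    [8.54,-0.17,0.34,0,0,0,0.007],
    [8.54,-0.17,0.34,0,0,0,0.007],
    [8.54,-0.17,0.34,0,0,0,0.007]
  ]
}}

```text
time: 5.27
ee_pos: [0.6031, -0.0267, 0.0634]
ee_rot: [180.0, 0.0, 103.4]
wrist_force: [-3.1, -1.6, -0.8]
finger_gap: 0.086
grasp_force: 1.3
```

```bash
python3 - <<'E'
from h import *
togo((22.1,3.8),62,22)
c=arm.read_camera("scene");save(c,"mid2.png",(170,150,300,290),4)
E
```

```text
t 5.2667 box [ 7.7  5.6 63.4] phi 21.94 gap 86.0 F [-3.1 -1.6 -0.8]
shift cm [-0.7   1.27  0.14] turn z rad -0.001
```

View pics/mid2.png

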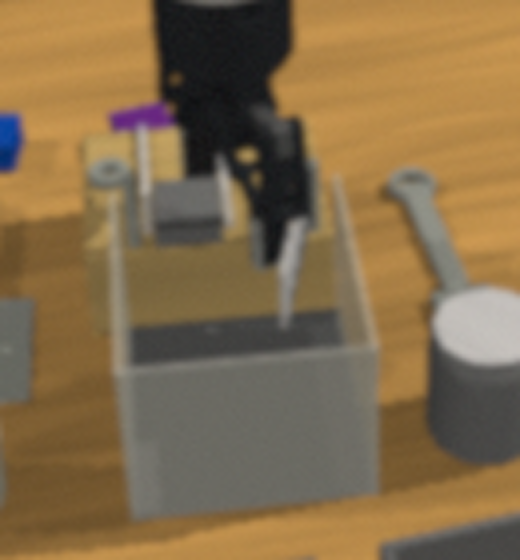

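The flap is held at about 1.4 rad (edge at crop (287,270)) and the tin's front is at the deck end, crop (190,235). I continue while narrowing the opening.

Request:
{"method": "carry_out", "body": {
  "plan": [
    [8.3,-0.14,0.25,0,0,0,0],
    [8.2,-0.14,0.25,0,0,0,0],
    [8.0,-0.14,0.25,0,0,0,0],
    [7.9,-0.14,0.25,0,0,0,0],
    [7.8,-0.14,0.25,0,0,0,0]
  ]
}}

```text
time: 5.73
ee_pos: [0.6166, -0.0306, 0.0633]
ee_rot: [180.0, 0.0, 103.4]
wrist_force: [-3.4, -1.4, 0.7]
finger_gap: 0.0781
grasp_force: 1.4
```

```bash
python3 - <<'E'
from h import *
togo((31,1.4),62,22)
E
```

```text
t 5.7333 box [21.6  3.8 63.3] phi 21.98 gap 78.1 F [-3.4 -1.4  0.7]
shift cm [-0.57  0.78  0.13] turn z rad -0.0
```

Request:
{"method": "carry_out", "body": {
  "plan": [
    [7.5,-0.12,0.16,0,0,0,0],
    [7.2,-0.12,0.16,0,0,0,0],
    [6.9,-0.12,0.16,0,0,0,0],
    [6.7,-0.12,0.16,0,0,0,0],
    [6.5,-0.12,0.16,0,0,0,0],
    [6.5,0,0,0,0,0,0],
    [6.5,0,0,0,0,0,0]
  ]
}}

```text
time: 6.32
ee_pos: [0.6258, -0.0346, 0.0632]
ee_rot: [180.0, 0.0, 103.4]
wrist_force: [0.5, -1.5, -0.7]
finger_gap: 0.0648
grasp_force: 0.9
```

```bash
python3 - <<'E'
from h import *
report()
c=arm.read_camera("scene");save(c,"mid3.png",(170,150,300,290),4)
E
```

```text
t 6.3167 box [31.2  1.1 63.2] phi 21.97 gap 64.8 F [ 0.5 -1.5 -0.7]
```

View pics/mid3.png

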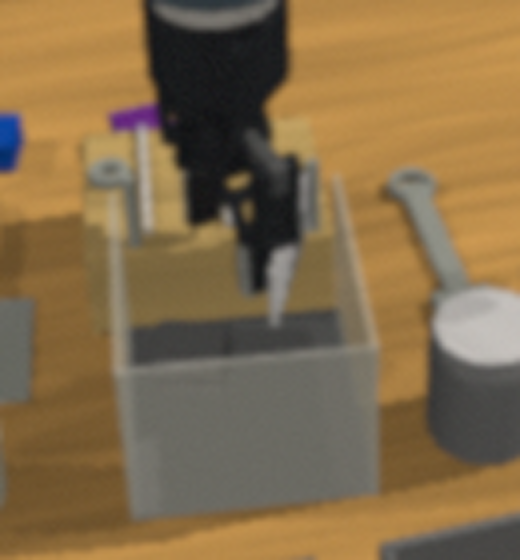

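The tin has left the deck and dropped into the bin, and the flap is still held. Lifting straight out lets the spring shut the flap.

Request:
{"method": "carry_out", "body": {
  "plan": [
    [6.5,0,0,-1.0,0,0,0],
    [6.5,0,0,-2.5,0,0,0],
    [6.5,0,0,-3.5,0,0,0],
    [6.5,0,0,-4,0,0,0],
    [6.5,0,0,-4,0,0,0],
    [6.5,1.5,-3.5,0,0,0,0],
    [6.5,1.5,-3.5,0,0,0,0],
    [6.5,1.5,-3.5,0,0,0,0],
    [6.5,1.5,-3.5,0,0,0,0],
    [6.5,1.5,-3.5,0,0,0,0],
    [6.5,1.5,-3.5,0,0,0,0],
    [6.5,1.5,-3.5,0,0,0,0],
    [6.5,0,0,0,0,0,0],
    [6.5,0,0,0,0,0,0],
    [6.5,0,0,0,0,0,0],
    [6.5,0,0,0,0,0,0]
  ]
}}

```text
time: 7.7
ee_pos: [0.3644, 0.0109, 0.214]
ee_rot: [179.9, 0.0, 103.4]
wrist_force: [0.9, -0.1, -0.1]
finger_gap: 0.0651
grasp_force: 0.0
```

```bash
python3 - <<'E'
from h import *
report()
c=arm.read_camera("scene");s=arm.read_camera("top")
a=cv2.resize(c["frame"][150:290,120:350],None,fx=3,fy=3,interpolation=2)[:,:400*3//2]
im=np.zeros((420,800,3),np.uint8);im[:,:400]=cv2.resize(c["frame"][150:290,150:283],(400,420));im[:,400:]=cv2.resize(s["frame"][80:270,200:381],(400,420))
cv2.imwrite("pics/end.png",im[:,:,::-1])
E
```

```text
t 7.7 box [-234.     7.2  214. ] phi 21.98 gap 65.1 F [ 0.9 -0.1 -0.1]
```

View pics/end.png

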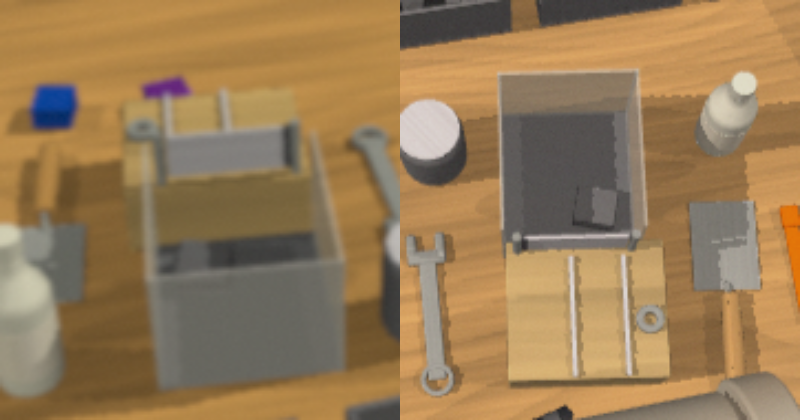

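The end view shows the tin lying in the bin (right half, about (597,207)). The flap is shut between the posts (row ~240), the bearing is still at (650,319), the other things are in place and the robot is clear.

```bash
python3 -c "
from station import arm
print(arm.sign_off())"
```

```text
the job is handed in; nothing more can be done
None
```

The grey tin is in the bin with the flap shut behind it; one finger held the flap while the other slid the tin through. No bystander in view had moved (the gauge was out of frame), and I handed the job in after about 8 s of the 34 s allowed.

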